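Crank down the leg of a side tray

ROBOT

A 6-joint arm with a two-finger parallel gripper is mounted at the origin on a cart in front of the work surface, level with it; the furniture and walls round the work are solid. World frame = base frame: x ahead of the robot, y to its left, z up, the work surface at z = 0. Lengths are in m, angles in rad, forces in N, time in s.
With the tool pointing down it reaches from about 0.225 to 0.875 m from the base axis. Payload 3.4 kg.
Tool frame: the origin (TCP) lies at the very end of the fingers, on their centre line; the grasp point (between the pads) lies 19 mm behind it; z points along the fingers, y is the direction in which the jaws open and shut (so a half turn about z gives the same grasp; the last joint's range is limited). The gripper opens to 85 mm and grips with 20 to 120 N. Pads are 22 mm wide; open, the fingers measure 114 mm over their backs; the gripper's body (76 mm by 85 mm) begins 54 mm behind the grasp point. The pads swing forward as they close: fully open they stand 13 mm farther back than shut.
Start: joints at [-1.238, 0.276, 1.505, -0, 1.361, -0.121], TCP at [0.252, -0.517, 0.231] pointing down, gripper open.
Joint ranges: [-2.89, 2.89], [-0.75, 2.08], [0.22, 2.7], [-1.18, 4.32], [0.11, 2.71], [-2.7, 2.7]. Speed limits (rad/s): [2.57, 2.57, 3.14, 3.14, 3.14, 3.14].

INTERFACE

Orientations are given as a unit quaternion [w, x, y, z].
In Python, from rig import manip gives the robot as it stands. The module is installed in compiled form; this text tells all that it offers.
- The arm moves only by the tool carry_out, never from a script. Its argument "moves" is one flat list of numbers, 5 for each row, row after row: the opening in per cent of the stroke, from 0 (shut) to 100 (fully open), then the shift along the world's x, y, z in cm, then the turn about the world's z in rad. A call has exactly 10 rows; each row shifts and turns the commanded pose from where the row before left it; what a row does not reach is not made up. A row lasts 1/10 s, in which the tool goes at most 50 mm and 8.59 degrees, less where a joint would pass 70% of its speed; a pose out of reach is approached as far as the arm can. A call is refused whole if a number of a shift passes 5 or a number of a turn 0.15, either way. A call with a gripper value outside its range is refused whole. The fingers move at their own pace and stop on an object; "squeeze" is the grip in N (left out, the last holds). Time passes only in rows, so rows that do not move let the fingers close, or fill a call up. It gives the time, the measured TCP pose, the force and the opening at its end, in the units of the state.
- manip.get_state(): the state, without advancing time (a new reading comes with each control period).
- manip.get_image(name): name is "side" or "top" or "wrist"; returns the picture (384x512x3 uint8, red, green, blue); there is no depth.
- manip.camera_info(name): a dict with "fov_y" (degrees; the focal length in pixels is half the picture's height over the tangent of half this angle, whatever the lens; pixels are square), "cx", "cy" (the principal point, pixels), "dist" ([k1, k2, p1, p2, k3] as OpenCV has them; the pictures are not rectified), "rvec" (rotation vector, rad) and "tvec" (3), from world to camera coordinates, as OpenCV has them; the wrist camera has in their place "hand_eye" (4x4, takes a point from camera to tool coordinates, whose origin is the TCP and whose axes are the flange's). Camera axes: x right, y down, z forward; pixel columns grow to the right and rows downward; lengths in m; the calibration is good to about 2 mm. A picture is of the moment at which its call begins: read the wrist's pose just before it. camera_info takes no time and is no camera call.
- manip.sign_off(): hands the job in, once; it reports no verdict.
The state is a dict: "clock": time; "qpos": joint angles; "qd": joint speeds; "effort": joint torques, N m; "position": TCP position; "ee_rot": TCP orientation; "contact_force": force on the tool from outside, world axes, zero at the start; "moment": the same for the moment, N m; "width": finger opening in m.
Only numpy, scipy, OpenCV 4.12 (cv2) and the standard library are available. Lean on these libraries where they do the work, as an engineer would, in place of code of your own. Each camera call takes 0.05 s, during which the arm holds its last target. There are 200 camera calls.

TASK

Bring the yellow bearing plate by its black grip under the foot of the side tray's leg, centred and flat on the thin dark mat with its grip towards you, then take the red knob and wind the crank clockwise (seen from above) until the foot stands firmly on the plate: a bearing load of about 45 N, felt as a clear rise of about 6 N at the knob over its running effort. Do not overload the leg (75 N is too much), and leave the dish on the tray, the loupe and the paste syringe on the table where they are.

Things in the scene. Friction and masses are not known exactly. Their poses are not given: they have to be found in the camera images.
- side_tray: Fixed grey tray (150 x 190 mm, 150 mm up) on a column, a vertical geared leg in front. Origin: on the leg's axis, 0 to 10 mm below the table top (its height varies). x points from leg back to column (160 mm behind); the -x side, where the plate comes in, is open. Leg tube 34 mm across (collar 44), lower end 80 mm above the origin; gear head 52 x 52 mm, top 228 mm above the origin.
- crank_axis (a point): Point on the vertical crank axis at the height of the knob's middle. Clockwise from above lowers the foot, 6 mm per radian; 0.45 to 1.4 turns are needed. The gear holds where it is left. Steady friction 0.45 Nm (10 N at the knob; less is felt when the hand has stopped, so compare like with like); each 10 N on the foot adds 0.06 Nm (1.33 N at the knob): 6 N for 45 N.
- knob_grip (a point): Middle of the red upright crank knob, 20 mm across, 43 mm tall (graspable from 16 mm below to 20 mm above this point), spinning freely on its pin, which runs on a circle of 45 mm radius about the crank axis. The steel crank arm lies just under it. It starts on the far side, towards the tray.
- foot: Round steel foot 52 mm across on the leg's lower end; origin at the centre of its steel underside. A screw-in rubber sole, 42 mm across, stands out below it by 1 to 13 mm, differently each time and not measured. The sole starts 14 to 48 mm above the plate's top. The foot is sprung: once it meets the plate the load grows 12 N per mm wound (72 N per radian of crank).
- plate: Loose yellow bearing plate, about 0.35 kg: a disc 76 mm across, 8 mm thick, origin at the centre of its underside. A 20 mm wide stem runs along its -x to an upright black grip 120 mm from the disc's centre. In place the grip points away from the tray (plate's x axis along the tray's x).
- plate_grip (a point): Middle of the plate's upright black grip, 38 mm above the table, 120 mm from the disc's centre; the grip is 16 mm wide (plate's y), 28 mm long (plate's x) and reaches from 8 to 60 mm above the table. Lift it a few mm (6 to 10) to pass the mat's edge and the foot. The dark mat under the leg is 2.6 mm thick and reaches from 40 mm or more in front of the leg to behind it.
- petri_dish: Low round dish, 45 x 45 x 10 mm, loose on the tray; bystander. Origin at the centre of its underside.
- loupe: Folding loupe, 42 x 62 x 17 mm, loose on the table; bystander. Origin at its underside.
- paste_syringe_0: White syringe with a blue cap, 22 x 112 x 13 mm, loose on the table; bystander. Origin at its underside.

How it is judged:
On the way, in this order (a step that is already met when the one before it is completed fails the run):
1. the plate lies flat on the mat, centred under the foot within 12 mm, its grip away from the tray (horizontal distance between plate and foot below 0.012 m and height (world z) of plate below 0.007 m and angle between plate's own z axis and vertical below 0.05 rad and x of plate_grip in the frame of side_tray below -0.09 m), for 0.2 s.
2. the foot bears on the plate with more than 20 N (contact force between foot and plate above 20 N), for 0.2 s.
At the end, for the whole second after the job is handed in: The foot stands on the plate with a load of 25 to 65 N, the plate flat on the mat, its disc centred under the foot within 12 mm and its grip pointing away from the tray, everything at rest (all of step 1 and contact force between foot and plate between 25 and 65 N and linear speed of each of plate, foot below 0.01 m/s); the robot touches nothing.
It fails at once if the leg is overloaded (more than 75 N between foot and plate) (contact force between foot and plate above 75 N).
It fails at once if the dish is moved more than 30 mm (distance of petri_dish from where it was at the start of the episode above 0.03 m).
It fails at once if the loupe is moved more than 30 mm (distance of loupe from where it was at the start of the episode above 0.03 m).
It fails at once if the syringe is moved more than 30 mm (distance of paste_syringe_0 from where it was at the start of the episode above 0.03 m).
It also fails if it takes over 72 s, if anything falls off the work surface, if the arm or the gripper's body presses on something with over 40 N, if the wrist force passes 120 N, or if a joint passes its speed limit or range.

## Working session

There is one attempt and no reset: what is moved stays moved. The work goes in short steps, Python scripts to look and compute and a tool call to move; the robot and the scene stay as the last step left them, time stands still between calls to the robot, and variables do not carry over. Pictures are saved under pics/ and viewed, about 8 in all and at most 12, crops included, and the job is handed in when it is done.

Besides the shell and the picture viewer there is one more tool, called after "Request:" as name(argument=value, ...) on one line, values as JSON. carry_out: Moves the arm, as the interface text tells. Its arguments: {"type":"object","properties":{"moves":{"type":"array","items":{"type":"number"}},"squeeze":{"type":"number"}},"required":["moves"]}

```bash
mkdir -p pics; cat > h.py <<'E'
from rig import manip
import cv2, numpy as np
def save(n,f,crop=None,s=1):
    im=manip.get_image(n)[:,:,::-1]
    cv2.imwrite('pics/raw_'+f,im)
    if crop: a,b,c,d=crop; im=im[b:d,a:c]
    cv2.imwrite('pics/'+f,cv2.resize(im,None,fx=s,fy=s,interpolation=cv2.INTER_CUBIC))
def cam(n,st=None):
    c=manip.camera_info(n); f=192/np.tan(np.radians(c['fov_y'])/2)
    K=np.array([[f,0,c['cx']],[0,f,c['cy']],[0,0,1]]);d=np.array(c['dist'],float)
    if 'rvec' in c:
        R=cv2.Rodrigues(np.array(c['rvec'],float))[0];t=np.array(c['tvec'],float).ravel()
    else:
        st=st or manip.get_state();w,x,y,z=st['ee_rot']
        from scipy.spatial.transform import Rotation as Ro
        T=np.eye(4);T[:3,:3]=Ro.from_quat([x,y,z,w]).as_matrix();T[:3,3]=st['position']
        M=np.linalg.inv(T@np.array(c['hand_eye']));R=M[:3,:3];t=M[:3,3]
    return K,d,R,t
def pix(n,u,v,z,st=None):
    K,d,R,t=cam(n,st);p=cv2.undistortPoints(np.array([[[u,v]]],float),K,d).ravel()
    r=R.T@np.array([p[0],p[1],1]);o=-R.T@t
    return o+r*(z-o[2])/r[2]
def proj(n,P,st=None):
    K,d,R,t=cam(n,st);return cv2.projectPoints(np.array(P,float).reshape(-1,3),cv2.Rodrigues(R)[0],t,K,d)[0].reshape(-1,2)
E
python3 - <<'E'
from h import *
print(manip.get_state())
a=manip.get_image('top')[:,:,::-1];b=manip.get_image('side')[:,:,::-1]
cv2.imwrite('pics/top_raw.png',a);cv2.imwrite('pics/side_raw.png',b)
cv2.imwrite('pics/top.png',cv2.resize(a,(800,600)));cv2.imwrite('pics/side.png',cv2.resize(b,(800,600)))
for n in('top','side'):
    K,d,R,t=cam(n);print(n,-R.T@t,R[2],K[0,0],d)
E
```

```text
{'clock': 0.0, 'qpos': array([-1.23799232e+00,  2.76604286e-01,  1.50617360e+00, -8.86616253e-06,
        1.36067112e+00, -1.21037212e-01]), 'qd': array([ 9.46181698e-04, -1.64549483e-04, -1.55328005e-03,  6.09914511e-04,
       -3.21121458e-04,  6.31021468e-05]), 'effort': array([ 1.13171245e-03, -4.16767788e+01, -2.45801729e+01, -1.86185766e-04,
        1.07871147e-02,  2.94698452e-05]), 'position': array([ 0.25188804, -0.51629313,  0.23041828]), 'ee_rot': array([-9.22523895e-04,  9.74363180e-01,  2.24978958e-01, -1.02405778e-04]), 'contact_force': array([-0.47944677, -0.6032712 , -0.81444374]), 'moment': array([ 0.01899425, -0.00375464,  0.06033473]), 'width': 0.08502122705051618}
top [ 0.35991439 -0.07081518  1.44725889] [ 0.18256012  0.0060146  -0.98317629] 439.8975304374936 [0.02505321 0.         0.         0.         0.        ]
side [ 0.55236016 -1.25292632  0.81134237] [ 0.05641919  0.87459873 -0.48155366] 412.4099219692348 [-0.00389773  0.          0.          0.          0.        ]
```

View pics/top.png

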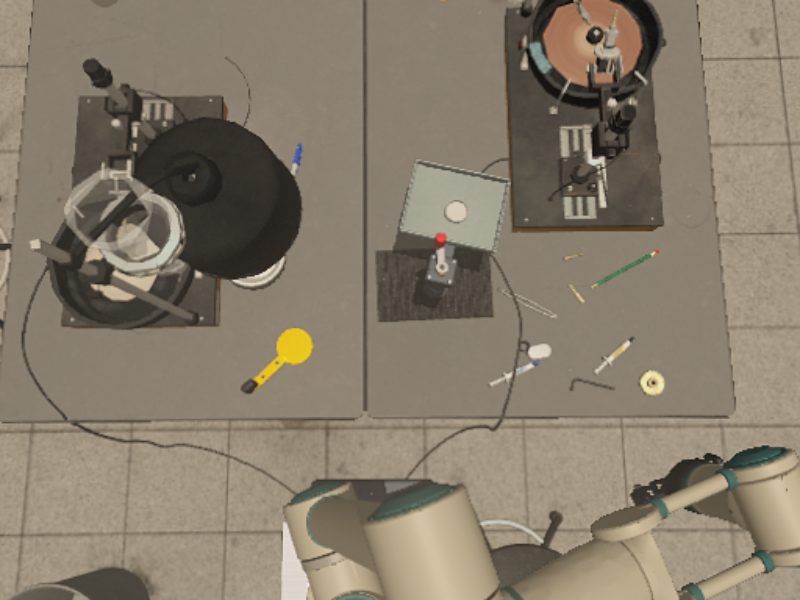

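View pics/side.png

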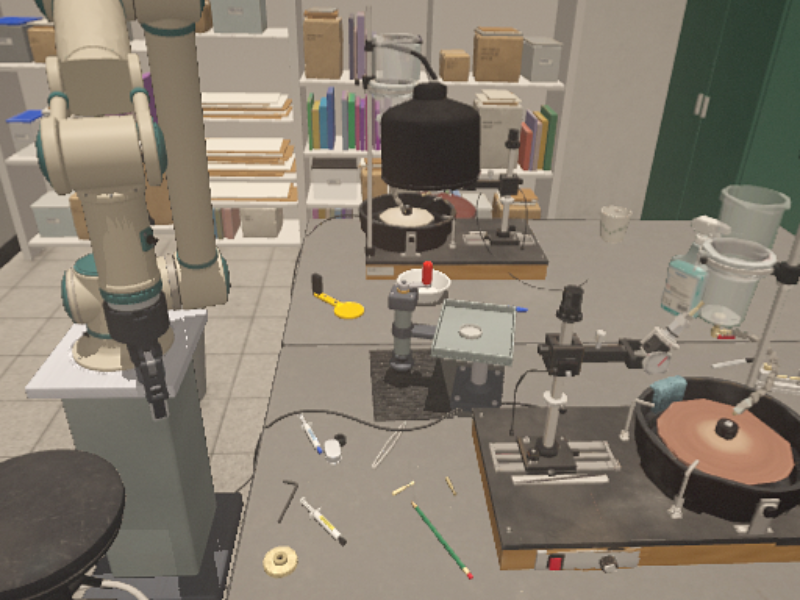

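The top view shows the plate disc at (294,346) with its grip at (249,386), the gear head at (441,268) and the knob at (440,239), in 800-wide pixels. Next is a closer composite.

```bash
python3 - <<'E'
import cv2,numpy as np
a=cv2.imread('pics/top_raw.png');b=cv2.imread('pics/side_raw.png')
r=lambda i,x,y,w,h,W,H:cv2.resize(i[y:y+h,x:x+w],(W,H),interpolation=cv2.INTER_CUBIC)
L=np.vstack([r(a,235,95,100,75,400,300),r(a,235,145,100,75,400,300)])
R=np.vstack([r(a,140,190,100,75,400,300),r(b,225,160,120,90,400,300)])
cv2.imwrite('pics/c1.png',np.hstack([L,R]))
hsv=cv2.cvtColor(a,cv2.COLOR_BGR2HSV)
m=cv2.inRange(hsv,(20,150,120),(35,255,255))[190:265,140:240]
e=cv2.morphologyEx(m,cv2.MORPH_OPEN,cv2.getStructuringElement(cv2.MORPH_ELLIPSE,(13,13)))
y,x=np.nonzero(e);print('disc',x.mean()+140,y.mean()+190,len(x))
for n,i in(('top',a),('side',b)):
    h=cv2.cvtColor(i,cv2.COLOR_BGR2HSV);m=cv2.inRange(h,(0,170,100),(8,255,255))|cv2.inRange(h,(172,170,100),(180,255,255))
    k,l,s,c=cv2.connectedComponentsWithStats(m)
    print(n,[(s[j].tolist(),c[j].round(1)) for j in range(1,k) if s[j][4]>8])
from h import *
print(pix('top',188,221,.008))
E
```

```text
disc 188.11217183770884 221.11933174224345 419
top [([279, 150, 6, 6, 31], array([281.7, 152.3]))]
side [([270, 167, 7, 15, 75], array([273. , 174.1])), ([460, 215, 10, 2, 11], array([464.1, 215.9])), ([352, 357, 7, 8, 50], array([354.9, 360.6]))]
[0.50457682 0.14155579 0.008     ]
```

View pics/c1.png

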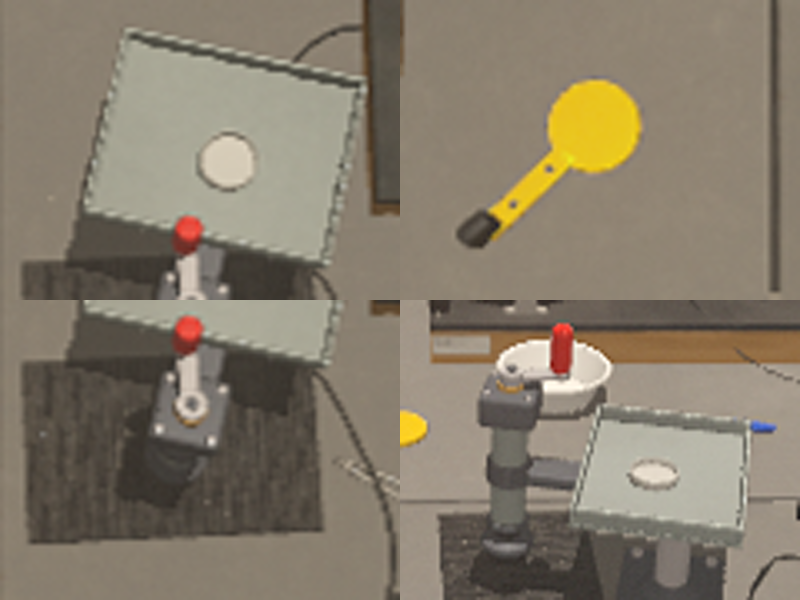

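The crops show the following in top-camera raw pixels: tray corners at about (255.8,147.5), (316.8,160.8), (325.5,115) and (266.8,103); the hub at (282.7,171); the knob top at (281.7,152.3); and the stem holes at (177.2,232.2) and (168.2,241.2).

```bash
python3 - <<'E'
from h import *
C=[pix('top',u,v,.15) for u,v in((255.75,147.5),(316.75,160.75),(325.5,115),(266.75,103))]
C=np.array(C);print(C.round(4));print('sides',[np.linalg.norm(C[i]-C[(i+1)%4]).round(3) for i in range(4)],'mean',C.mean(0))
for i,j in((0,3),(1,2)):
    d=C[j]-C[i];print('yaw x',np.arctan2(d[1],d[0]))
for i,j in((1,0),(2,3)):
    d=C[j]-C[i];print('yaw y',np.arctan2(d[1],d[0])-np.pi/2)
print('hub z.25',pix('top',282.75,171.2,.25))
for u,v in((291.75,167.5),(288,180),(274.25,177.5)):print('bolt',pix('top',u,v,.226))
print('knob .29',pix('top',281.9,152,.285))
D=pix('top',188.4,221.3,.008)
for u,v,z in((177.2,232.2,.008),(168.2,241.2,.008),(158.5,248.0,.06)):
    p=pix('top',u,v,z);d=D-p;print(p,np.hypot(*d[:2]),np.arctan2(d[1],d[0]))
print('disc',D,pix('top',188.4,221.3,.008))
# foot side: foot bottom ellipse crop (505,545)
print('foot side', [pix('side',225+105*.3,160+(548-300)*.3,z) for z in(.03,.045,.06)])
# knob side/top triangulate
K,d,R,t=cam('side');print(proj('side',[pix('top',281.9,152,z) for z in (.26,.27,.28,.29,.3)]).round(1).tolist(), 'obs top of knob side ~', 225+163*.3,160+25*.3)
E
```

```text
[[ 0.7128 -0.0817  0.15  ]
 [ 0.6696 -0.2657  0.15  ]
 [ 0.814  -0.2975  0.15  ]
 [ 0.8549 -0.1172  0.15  ]]
sides [np.float64(0.189), np.float64(0.148), np.float64(0.185), np.float64(0.147)] mean [ 0.76283428 -0.19051758  0.15      ]
yaw x -0.24458634357300119
yaw x -0.21696385413940084
yaw y -0.23026702146427658
yaw y -0.22282125531932828
hub z.25 [ 0.61679843 -0.15527306  0.25      ]
bolt [ 0.63246281 -0.18272926  0.226     ]
bolt [ 0.59639411 -0.17125939  0.226     ]
bolt [ 0.60393751 -0.1325544   0.226     ]
knob .29 [ 0.66272539 -0.15159766  0.285     ]
[0.46830641 0.17608434 0.008     ] 0.05030041662982687 -0.7935977682431049
[0.43942702 0.20462589 0.008     ] 0.09090163488884583 -0.7873073241779923
[0.41575107 0.22436354 0.06      ] 0.12162755386588035 -0.7639272917637764
disc [0.50358135 0.14022613 0.008     ] [0.50358135 0.14022613 0.008     ]
foot side [array([ 0.61822847, -0.14368907,  0.03      ]), array([ 0.61696395, -0.1649839 ,  0.045     ]), array([ 0.61569943, -0.18627874,  0.06      ])]
[[275.2, 172.8], [274.4, 169.7], [273.7, 166.6], [272.9, 163.4], [272.1, 160.3]] obs top of knob side ~ 273.9 167.5
```

The measurements agree with the given sizes: tray sides 0.189 x 0.148 m and grip 0.12 m from the disc. The leg axis is at about (0.617,-0.156), the tray yaw about -0.23, and the plate yaw about -0.785 with its grip at (0.418,0.225). I'll move above the grip.

Request:
carry_out(moves=[70,0.83,3.7,-0.35,0.095,70,0.83,3.7,-0.35,0.095,70,0.83,3.7,-0.35,0.095,70,0.83,3.7,-0.35,0.095,70,0.83,3.7,-0.35,0.095,70,0.83,3.7,-0.35,0.095,70,0.83,3.7,-0.35,0.095,70,0.83,3.7,-0.35,0.095,70,0.83,3.7,-0.35,0.095,70,0.83,3.7,-0.35,0.095])

```text
clock: 1.1
position: [0.3349, -0.1452, 0.196]
ee_rot: [-0.0, 0.763, 0.647, 0.0]
contact_force: [-0.4, 0.3, 0.2]
width: 0.0598
```

Request:
carry_out(moves=[70,0.83,3.7,-0.35,0.095,70,0.83,3.7,-0.35,0.095,70,0.83,3.7,-0.35,0.095,70,0.83,3.7,-0.35,0.095,70,0.83,3.7,-0.35,0.095,70,0.83,3.7,-0.35,0.095,70,0.83,3.7,-0.35,0.095,70,0.83,3.7,-0.35,0.095,70,0.83,3.7,-0.35,0.095,70,0.83,3.7,-0.35,0.095])

```text
clock: 2.1
position: [0.4178, 0.2248, 0.1609]
ee_rot: [-0.0, 0.382, 0.924, -0.0]
contact_force: [0.8, 0.2, -0.4]
width: 0.0601
```

```bash
python3 - <<'E'
from h import *
st=manip.get_state();save('wrist','w1.png',s=1.5)
a=2*np.arctan2(st['ee_rot'][2],st['ee_rot'][1]);print(st['position'],a,st['contact_force'],st['qpos'])
G=[.4187,.225,.06];D=[.5036,.1402,.008];print((proj('wrist',[G,D,[.4187,.225,0.008]],st)*1.5).round(0).tolist())
E
```

```text
[0.41783127 0.22476826 0.16090707] 2.358251584121036 [ 0.80084004  0.20088153 -0.35602811] [ 3.46842914e-01  1.79283772e-01  1.82306289e+00 -1.51362827e-04
  1.13969790e+00 -4.40549062e-01]
[[394.0, 283.0], [393.0, 431.0], [394.0, 257.0]]
```

View pics/w1.png

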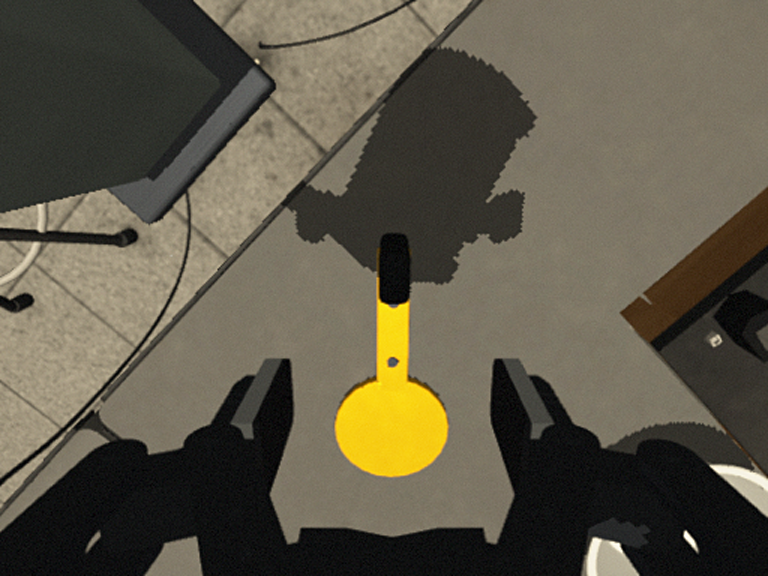

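The wrist view shows the grip at (394,268) and the disc at (391,426), square to the jaws and within about 2 mm of the prediction. I'll descend and grip.

Request:
carry_out(moves=[60,-0.1,0.1,-2,0,60,0,0,-2,0,60,0,0,-2,0,60,0,0,-2,0,60,0,0,-2,0,60,0,0,-2,0,60,0,0,-1.2,0,60,0,0,-0.8,0,60,0,0,0,0,60,0,0,0,0], squeeze=50)

```text
clock: 3.15
position: [0.4173, 0.2242, 0.0215]
ee_rot: [0.0, 0.384, 0.923, 0.0]
contact_force: [0.1, -0.5, 0.3]
width: 0.0516
```

Request:
carry_out(moves=[0,0,0,0,0,0,0,0,0,0,0,0,0,0,0,0,0,0,0,0,0,0,0,0,0,0,0,0,0,0,0,0,0,0.4,0,0,0,0,0.6,0,0,0,0,0,0,0,0,0,0,0], squeeze=60)

```text
clock: 4.15
position: [0.4169, 0.2241, 0.0313]
ee_rot: [-0.0, 0.384, 0.923, -0.0]
contact_force: [1.0, -0.9, -3.3]
width: 0.0152
```

Request:
carry_out(moves=[0,0,0,1,0,0,0,0,1,0,0,-0.5,-4,0,0.07,0,-0.5,-4,0,0.07,0,-0.5,-4,0,0.07,0,-0.5,-4,0,0.07,0,-0.5,-4,0,0.07,0,-0.6,-4,0,0.07,0,-0.6,-4,0,0.07,0,-0.6,-4.4,0,0.07])

```text
clock: 5.15
position: [0.3738, -0.1014, 0.0523]
ee_rot: [0.001, 0.112, 0.994, -0.0]
contact_force: [0.6, 0.3, -2.7]
width: 0.0154
```

Request:
carry_out(moves=[0,0,0,-1,0,0,0,0,-1,0,0,0,0,0,0,0,0,0,0,0,0,0,0,0,0,0,0,0,0,0,0,0,0,0,0,0,0,0,0,0,0,0,0,0,0,0,0,0,0,0])

```text
clock: 6.15
position: [0.3741, -0.0998, 0.0314]
ee_rot: [0.0, 0.114, 0.994, 0.0]
contact_force: [0.2, 0.2, -3.3]
width: 0.0154
```

```bash
python3 - <<'E'
from h import *
st=manip.get_state();im=manip.get_image('wrist')[:,:,::-1].copy();s=manip.get_image('side')[:,:,::-1]
cv2.imwrite('pics/w2_raw.png',im);cv2.imwrite('pics/s2_raw.png',s)
cv2.imwrite('pics/c2.png',np.vstack([cv2.resize(im[200:384],(800,288)),cv2.resize(s[150:265,180:500],(800,288),interpolation=cv2.INTER_CUBIC)]))
a=2*np.arctan2(st['ee_rot'][2],st['ee_rot'][1]);print(st['position'],st['ee_rot'],a-np.pi,st['contact_force'],st['moment'])
E
```

```text
[ 0.37411174 -0.09978898  0.03136611] [3.97728691e-05 1.13565530e-01 9.93530507e-01 2.91860969e-05] -0.22762213793765618 [ 0.20361549  0.23416057 -3.30767064] [ 0.04402302  0.22731832 -0.01491851]
```

View pics/c2.png

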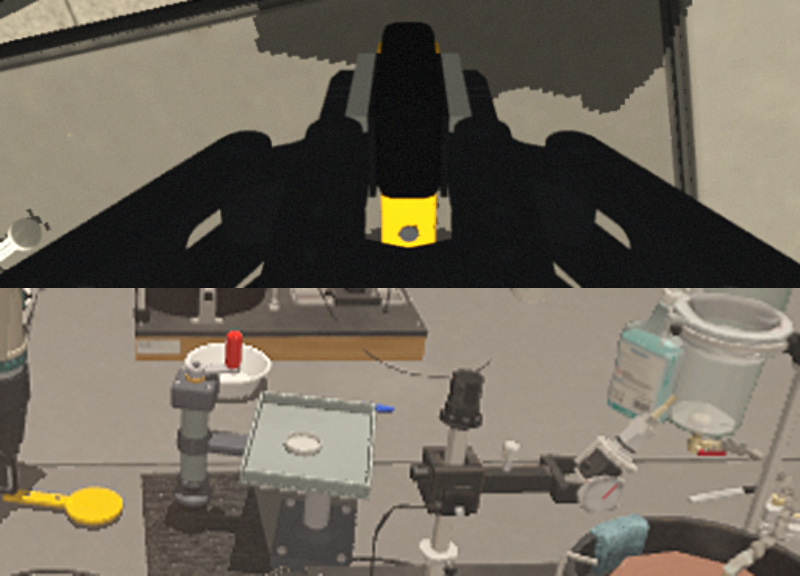

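The side view shows the plate level, with the disc at raw (217.6,237) lined up with the leg. I'll check the disc position by colour in both cameras.

```bash
python3 - <<'E'
from h import *
t=manip.get_image('top')[:,:,::-1];cv2.imwrite('pics/t3_raw.png',t);s=cv2.imread('pics/s2_raw.png')
for n,i in(('top',t),('side',s)):
    m=cv2.inRange(cv2.cvtColor(i,cv2.COLOR_BGR2HSV),(20,150,90),(35,255,255))
    e=cv2.morphologyEx(m,cv2.MORPH_OPEN,cv2.getStructuringElement(cv2.MORPH_ELLIPSE,(13,13) if n=='top' else (11,9)))
    k,l,S,c=cv2.connectedComponentsWithStats(e)
    for j in range(1,k):
        if S[j][4]>60: print(n,S[j],c[j],[pix(n,*c[j],z).round(4) for z in(.012,.016,.02)])
print(proj('side',[.491,-.127,.016]),proj('top',[.491,-.127,.016]))
E
```

```text
top [259 213  22  24 419] [269.51073986 224.15274463] [array([ 0.4917, -0.1252,  0.012 ]), array([ 0.4913, -0.1251,  0.016 ]), array([ 0.491 , -0.1249,  0.02  ])]
side [205 230  24  15 271] [216.8302583  236.54612546] [array([ 0.4878, -0.1278,  0.012 ]), array([ 0.4881, -0.1335,  0.016 ]), array([ 0.4885, -0.1391,  0.02  ])]
[[217.77735057 235.39491402]] [[270.10656119 224.25374846]]
```

Request:
carry_out(moves=[0,1.3,-0.31,0,0,0,1.3,-0.31,0,0,0,1.3,-0.31,0,0,0,1.3,-0.31,0,0,0,1.3,-0.31,0,0,0,1.3,-0.31,0,0,0,1.3,-0.31,0,0,0,1.3,-0.31,0,0,0,1.2,-0.3,0,0,0,1.1,-0.27,0,0])

```text
clock: 7.3
position: [0.5021, -0.1306, 0.0313]
ee_rot: [0.0, 0.114, 0.994, 0.0]
contact_force: [0.5, -1.1, -3.2]
width: 0.0154
```

Request:
carry_out(moves=[0,0,0,0,0,0,0,0,0,0,0,0,0,0,0,0,0,0,0,0,0,0,0,0,0,0,0,0,0,0,0,0,0,0,0,0,0,0,0,0,0,0,0,0,0,0,0,0,0,0])

```text
clock: 8.3
position: [0.5011, -0.1304, 0.0313]
ee_rot: [0.0, 0.114, 0.994, 0.0]
contact_force: [0.5, 0.6, -3.6]
width: 0.0151
```

```bash
python3 - <<'E'
from h import *
st=manip.get_state()
t=manip.get_image('top')[:,:,::-1];s=manip.get_image('side')[:,:,::-1];cv2.imwrite('pics/t4_raw.png',t);cv2.imwrite('pics/s4_raw.png',s)
r=lambda i,x,y,w,h,W,H:cv2.resize(i[y:y+h,x:x+w],(W,H),interpolation=cv2.INTER_CUBIC)
cv2.imwrite('pics/c4.png',np.hstack([r(t,250,145,64,80,400,500),r(s,225,175,64,80,400,500)]))
print(st['position'],st['ee_rot'],st['contact_force'])
for n in('top','side'):print(n,proj(n,[[.617,-.1565,z] for z in(.0185,.225)]))
E
```

```text
[ 0.50110739 -0.13035772  0.03134341] [4.12310525e-05 1.13663372e-01 9.93519318e-01 3.00294896e-05] [ 0.51129627  0.62983272 -3.56792229]
top [[278.48051571 185.90758272]
 [282.59853467 172.98142359]]
side [[256.23489262 239.58120227]
 [257.53735985 183.71259947]]
```

View pics/c4.png

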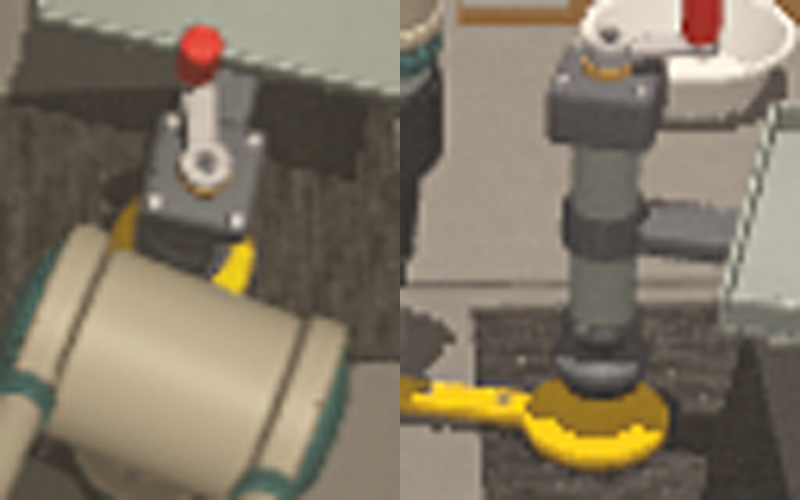

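The plate's disc is under the foot: the side view has both centred at crop x≈597, and the top view puts the disc at the predicted axis within about 1.5 mm. I'll lower it, release and rise.

Request:
carry_out(moves=[0,0,0,-0.2,0,0,0,0,-0.2,0,0,0,0,-0.2,0,0,0,0,-0.15,0,0,0,0,0,0,0,0,0,0,0,45,0,0,0,0,45,0,0,0,0,45,0,0,0,0,45,0,0,0,0])

```text
clock: 9.4
position: [0.5013, -0.1305, 0.0238]
ee_rot: [0.0, 0.114, 0.994, 0.0]
contact_force: [-0.2, 0.1, -0.2]
width: 0.0383
```

Request:
carry_out(moves=[45,0,0,1,0,45,0,0,2,0,45,0,0,3,0,45,-1,0,4,0,45,-2,0,4,0,45,-2,0,4,0,45,-2,0,4,0,45,-2,0,4,0,45,-2,0,4,0,45,0,0,4,0])

```text
clock: 10.4
position: [0.3882, -0.1296, 0.3666]
ee_rot: [0.0, 0.114, 0.993, -0.0]
contact_force: [1.4, 0.3, 0.3]
width: 0.0383
```

```bash
python3 - <<'E'
from h import *
st=manip.get_state()
t=manip.get_image('top')[:,:,::-1];s=manip.get_image('side')[:,:,::-1];w=manip.get_image('wrist')[:,:,::-1]
for n,i in(('t5',t),('s5',s),('w5',w)):cv2.imwrite(f'pics/{n}_raw.png',i)
r=lambda i,x,y,w,h,W,H:cv2.resize(i[y:y+h,x:x+w],(W,H),interpolation=cv2.INTER_CUBIC)
cv2.imwrite('pics/c5.png',np.hstack([r(t,245,145,64,96,400,600),r(s,215,160,64,96,400,600)]))
print(st['position'],st['ee_rot'],st['contact_force'],st['qpos'])
for z in(.215,.225):print(pix('top',282.3,171.8,z))
E
```

```text
[ 0.3881949  -0.12963145  0.36661079] [ 2.96106220e-04  1.14129323e-01  9.93465780e-01 -3.92869763e-04] [1.41106177 0.2541825  0.33378571] [-4.92223206e-01 -3.31933966e-02  1.54399455e+00 -5.12733959e-04
  1.62995118e+00 -1.83429293e+00]
[ 0.62256436 -0.15641904  0.215     ]
[ 0.62043291 -0.15572435  0.225     ]
```

View pics/c5.png

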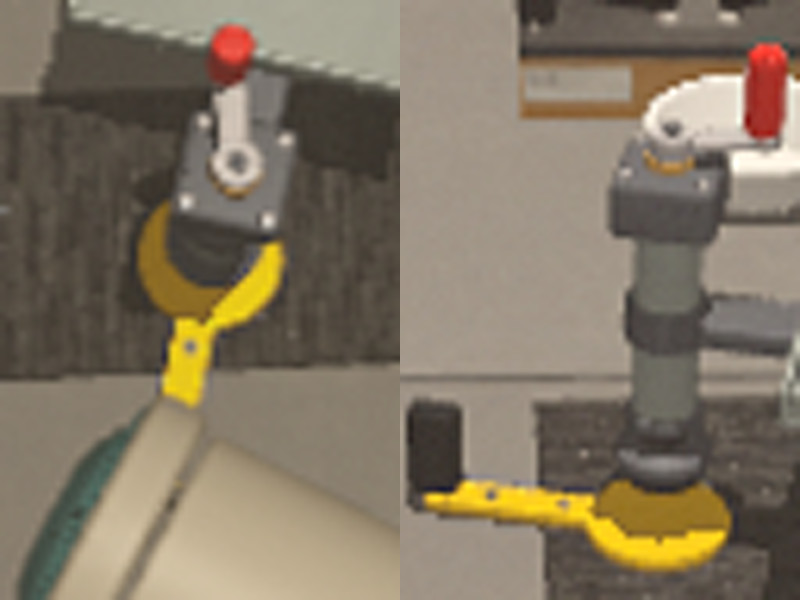

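The plate lies flat on the mat with its disc centred under the foot: the side view gives foot 661 against disc 658, and the grip points towards the robot. Next I'll triangulate the knob.

```bash
python3 - <<'E'
from h import *
print('disc',pix('top',278.4,185.4,.0106))
st=manip.get_state()
w=cv2.imread('pics/w5_raw.png');h=cv2.cvtColor(w,cv2.COLOR_BGR2HSV)
m=cv2.inRange(h,(0,150,60),(8,255,255))|cv2.inRange(h,(172,150,60),(180,255,255))
k,l,S,c=cv2.connectedComponentsWithStats(m)
print([(S[j].tolist(),c[j].round(1)) for j in range(1,k) if S[j][4]>30])
# triangulate knob top centre from top & side
from scipy.optimize import least_squares
f=lambda P:np.r_[proj('top',P)[0]-[281.7,151.6],proj('side',P)[0]-[273.3,168.3]]
s=least_squares(f,[.66,-.15,.28]);print('knobtop',s.x,s.fun)
print('wrist proj knob top/bottom',proj('wrist',[s.x,s.x-[0,0,.043]],st))
# hub top centre
f=lambda P:np.r_[proj('top',P)[0]-[245+237/6.25-.4,145+161/6.25-.4],proj('side',P)[0]-[215+272/6.25-.4,160+128/6.25-.4]]
s=least_squares(f,[.62,-.15,.25]);print('hub',s.x,s.fun)
E
```

```text
disc [ 0.6201346  -0.15673956  0.0106    ]
[]
knobtop [ 0.66495019 -0.15180113  0.27475805] [ 0.01796741  0.55847443  0.58985625 -0.1429107 ]
wrist proj knob top/bottom [[303.07669687 450.19178221]
 [298.82509196 411.3216534 ]]
hub [ 0.62031809 -0.15562683  0.23733036] [ 0.03182732  0.56286646  0.58990616 -0.12626389]
```

Request:
carry_out(moves=[50,3,-0.2,0,0,50,3,-0.2,0,0,50,3,-0.2,0,0,50,3,-0.2,0,0,50,3,-0.2,-0.5,0,50,3,-0.2,-0.6,0,50,3,-0.3,-0.9,0,50,3,-0.3,-0.9,0,50,2,-0.2,-0.9,0,50,1.7,-0.2,-0.9,0], squeeze=90)

```text
clock: 11.55
position: [0.6688, -0.1521, 0.3141]
ee_rot: [-0.002, 0.113, 0.994, 0.0]
contact_force: [-0.5, 0.4, 0.5]
width: 0.0426
```

Request:
carry_out(moves=[50,0,0,0,0,50,0,0,0,0,50,0,0,0,0,50,0,0,0,0,50,0,0,0,0,50,0,0,0,0,50,0,0,0,0,50,0,0,0,0,50,0,0,0,0,50,0,0,0,0])

```text
clock: 12.55
position: [0.6681, -0.1523, 0.3168]
ee_rot: [-0.0, 0.114, 0.994, 0.0]
contact_force: [0.6, 0.1, 0.0]
width: 0.043
```

```bash
python3 - <<'E'
from h import *
st=manip.get_state();save('wrist','w6.png',s=1.5)
print(st['position'],st['ee_rot'],st['contact_force'],st['qpos'])
print(proj('wrist',[[.665,-.152,.275],[.665,-.152,.232],[.620,-.156,.237]],st)*1.5)
E
```

```text
[ 0.6680688  -0.15232632  0.31676482] [-5.19485079e-05  1.13655880e-01  9.93520173e-01  6.06675344e-05] [5.92886135e-01 5.52417617e-02 1.01309641e-04] [-3.25685311e-01  4.21100416e-01  1.07834137e+00  9.70324111e-05
  1.64227795e+00 -1.66867070e+00]
[[390.91839226 320.36020932]
 [391.05297293 286.52001987]
 [358.60348855 195.7940492 ]]
```

View pics/w6.png

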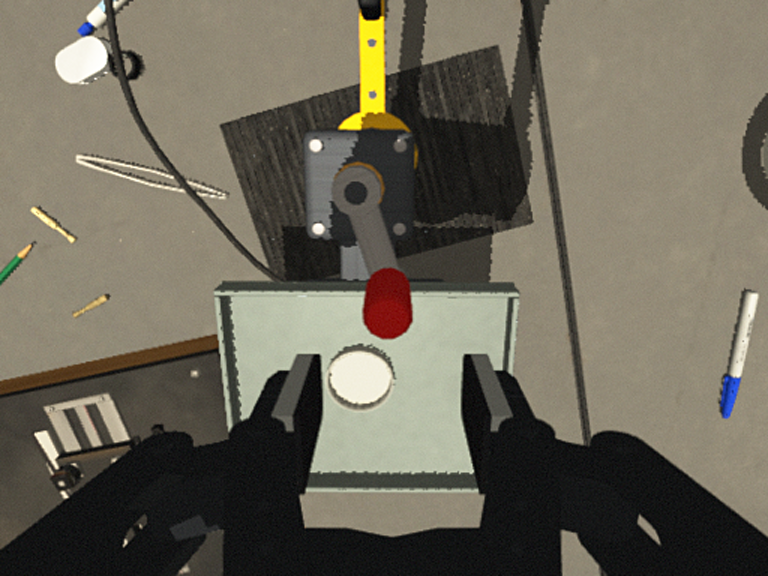

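The knob top is at (388,314) and the hub at (356,187), within 2–3 mm of the prediction. The dish, loupe and syringe are undisturbed.

```bash
python3 - <<'E'
from h import *
st=manip.get_state()
for u,v,z in((388,314,.275),(356,188,.237),(360,187.5,.219)):print(pix('wrist',u/1.5-.17,v/1.5-.17,z,st))
E
```

```text
[ 0.66205381 -0.15256334  0.275     ]
[ 0.61635127 -0.15635092  0.237     ]
[ 0.61835956 -0.15618062  0.219     ]
```

Request:
carry_out(moves=[50,-0.45,0,0,0,50,0,0,-1,0,50,0,0,-1.3,0,50,0,0,-1.3,0,50,0,0,-1.3,0,50,0,0,-1.3,0,50,0,0,-0.8,0,50,0,0,-0.5,0,50,0,0,0,0,50,0,0,0,0], squeeze=90)

```text
clock: 13.6
position: [0.6639, -0.1525, 0.2423]
ee_rot: [0.0, 0.114, 0.994, -0.0]
contact_force: [-0.0, 0.0, -0.7]
width: 0.0428
```

Request:
carry_out(moves=[0,0,0,0,0,0,0,0,0,0,0,0,0,0,0,0,0,0,0,0,0,0,0,0,0,0,0,0,0,0,0,0,0,0,0,0,0,0,0,0,0,0,0,0,0,0,0,0,0,0])

```text
clock: 14.6
position: [0.6638, -0.1529, 0.2428]
ee_rot: [0.001, 0.114, 0.994, -0.001]
contact_force: [-0.3, -2.1, 5.6]
width: 0.0178
```

The knob is held (width 17.8 mm). I'll work out the rows for a clockwise arc.

```bash
cat > arc.py <<'E'
import sys,numpy as np
# args: start angle, step, [n], centre x,y, start pose optional
def rows(a0,step,n=10,r=4.5,p0=None,C=(61.8,-15.6)):
    C=np.array(C);p=np.array(p0) if p0 is not None else C+r*np.array([np.cos(a0),np.sin(a0)])
    out=[]
    for i in range(1,n+1):
        a=a0-step*i;q=C+r*np.array([np.cos(a),np.sin(a)]);d=np.round(q-p,2);p=p+d
        out+=[0,float(d[0]),float(d[1]),0,0]
    return [int(v) if v==int(v) else v for v in out],p.round(3).tolist(),a
E
python3 - <<'E'
from arc import *
r,p,a=rows(.08,.1,p0=(66.36,-15.26));print(r,p,a)
r,p,a=rows(a,.1,p0=p);print(r,p,a)
E
```

```text
[0, -0.06, -0.43, 0, 0, 0, -0.03, -0.45, 0, 0, 0, -0.08, -0.44, 0, 0, 0, -0.12, -0.44, 0, 0, 0, -0.16, -0.41, 0, 0, 0, -0.2, -0.41, 0, 0, 0, -0.25, -0.37, 0, 0, 0, -0.28, -0.36, 0, 0, 0, -0.31, -0.32, 0, 0, 0, -0.34, -0.29, 0, 0] [64.53, -19.18] -0.92
[0, -0.37, -0.25, 0, 0, 0, -0.4, -0.22, 0, 0, 0, -0.41, -0.18, 0, 0, 0, -0.43, -0.13, 0, 0, 0, -0.44, -0.09, 0, 0, 0, -0.45, -0.04, 0, 0, 0, -0.45, 0, 0, 0, 0, -0.45, 0.04, 0, 0, 0, -0.44, 0.09, 0, 0, 0, -0.43, 0.13, 0, 0] [60.26, -19.83] -1.92
```

Request:
carry_out(moves=[0,-0.06,-0.43,0,0,0,-0.03,-0.45,0,0,0,-0.08,-0.44,0,0,0,-0.12,-0.44,0,0,0,-0.16,-0.41,0,0,0,-0.2,-0.41,0,0,0,-0.25,-0.37,0,0,0,-0.28,-0.36,0,0,0,-0.31,-0.32,0,0,0,-0.34,-0.29,0,0])

```text
clock: 15.6
position: [0.6506, -0.1886, 0.243]
ee_rot: [0.006, 0.113, 0.994, 0.003]
contact_force: [9.9, 4.8, 2.1]
width: 0.0177
```

```bash
cat >> arc.py <<'E'
def rep(C=(61.8,-15.6)):
    from rig import manip
    s=manip.get_state();d=s['position'][:2]*100-np.array(C);a=np.arctan2(d[1],d[0]);F=s['contact_force']
    u=d/np.hypot(*d);t=np.array([u[1],-u[0]])
    print('t',s['clock'],'ang',a.round(3),'r',np.hypot(*d).round(2),'z',s['position'][2].round(4),'F',F.round(1),'rad',(F[:2]@u).round(2),'resist',(-F[:2]@t).round(2),'qd',np.abs(s['qd']).max().round(2),'w',s['width'])
E
python3 -c "from arc import *;rep()"
```

```text
t 15.6 ang -0.785 r 4.61 z 0.243 F [9.9 4.8 2.1] rad 3.61 resist 10.39 qd 0.06 w 0.017713102991718334
```

Request:
carry_out(moves=[0,-0.37,-0.25,0,0,0,-0.4,-0.22,0,0,0,-0.41,-0.18,0,0,0,-0.43,-0.13,0,0,0,-0.44,-0.09,0,0,0,-0.45,-0.04,0,0,0,-0.45,0,0,0,0,-0.45,0.04,0,0,0,-0.44,0.09,0,0,0,-0.43,0.13,0,0])

```text
clock: 16.6
position: [0.6078, -0.2003, 0.2431]
ee_rot: [0.006, 0.114, 0.993, -0.002]
contact_force: [9.3, -5.3, 0.7]
width: 0.0177
```

```bash
python3 - <<'E'
from arc import *
rep();p=[60.26,-19.83];a=-1.92
for i in range(3):
    r,p,a=rows(a,.06,p0=p);print(r,p,round(a,2))
E
```

```text
t 16.6 ang -1.797 r 4.54 z 0.2431 F [ 9.3 -5.3  0.7] rad 3.06 resist 10.23 qd 0.1 w 0.01765818285963034
[0, -0.25, 0.1, 0, 0, 0, -0.24, 0.12, 0, 0, 0, -0.24, 0.13, 0, 0, 0, -0.23, 0.14, 0, 0, 0, -0.22, 0.16, 0, 0, 0, -0.21, 0.17, 0, 0, 0, -0.2, 0.18, 0, 0, 0, -0.19, 0.19, 0, 0, 0, -0.17, 0.2, 0, 0, 0, -0.17, 0.22, 0, 0] [58.14, -18.22] -2.52
[0, -0.15, 0.22, 0, 0, 0, -0.14, 0.24, 0, 0, 0, -0.12, 0.24, 0, 0, 0, -0.11, 0.24, 0, 0, 0, -0.09, 0.26, 0, 0, 0, -0.08, 0.26, 0, 0, 0, -0.06, 0.26, 0, 0, 0, -0.04, 0.26, 0, 0, 0, -0.04, 0.27, 0, 0, 0, -0.01, 0.27, 0, 0] [57.3, -15.7] -3.12
[0, 0, 0.27, 0, 0, 0, 0.02, 0.27, 0, 0, 0, 0.04, 0.27, 0, 0, 0, 0.05, 0.27, 0, 0, 0, 0.06, 0.26, 0, 0, 0, 0.09, 0.25, 0, 0, 0, 0.09, 0.26, 0, 0, 0, 0.11, 0.24, 0, 0, 0, 0.13, 0.24, 0, 0, 0, 0.14, 0.23, 0, 0] [58.03, -13.14] -3.72
```

Request:
carry_out(moves=[0,-0.25,0.1,0,0,0,-0.24,0.12,0,0,0,-0.24,0.13,0,0,0,-0.23,0.14,0,0,0,-0.22,0.16,0,0,0,-0.21,0.17,0,0,0,-0.2,0.18,0,0,0,-0.19,0.19,0,0,0,-0.17,0.2,0,0,0,-0.17,0.22,0,0])

```text
clock: 17.6
position: [0.5848, -0.1859, 0.243]
ee_rot: [0.005, 0.114, 0.993, -0.004]
contact_force: [4.6, -8.9, 0.4]
width: 0.0177
```

```bash
python3 -c "
from arc import *;rep()"
```

```text
t 17.6 ang -2.409 r 4.47 z 0.243 F [ 4.6 -8.9  0.4] rad 2.55 resist 9.64 qd 0.05 w 0.01772010833936442
```

Request:
carry_out(moves=[0,-0.15,0.22,0,0,0,-0.14,0.24,0,0,0,-0.12,0.24,0,0,0,-0.11,0.24,0,0,0,-0.09,0.26,0,0,0,-0.08,0.26,0,0,0,-0.06,0.26,0,0,0,-0.04,0.26,0,0,0,-0.04,0.27,0,0,0,-0.01,0.27,0,0])

```text
clock: 18.6
position: [0.5741, -0.1611, 0.2429]
ee_rot: [0.002, 0.114, 0.993, -0.004]
contact_force: [-0.4, -10.2, 4.8]
width: 0.0176
```

```bash
python3 -c "
from arc import *;rep()"
```

```text
t 18.6 ang -3.027 r 4.41 z 0.2429 F [ -0.4 -10.2   4.8] rad 1.56 resist 10.07 qd 0.04 w 0.01760849379277445
```

Resistance is still about 10 N, so the foot has not met the plate yet.

Request:
carry_out(moves=[0,0,0.27,0,0,0,0.02,0.27,0,0,0,0.04,0.27,0,0,0,0.05,0.27,0,0,0,0.06,0.26,0,0,0,0.09,0.25,0,0,0,0.09,0.26,0,0,0,0.11,0.24,0,0,0,0.13,0.24,0,0,0,0.14,0.23,0,0])

```text
clock: 19.6
position: [0.5795, -0.135, 0.2428]
ee_rot: [-0.0, 0.114, 0.993, -0.004]
contact_force: [-4.6, -9.0, 6.2]
width: 0.0178
```

```bash
python3 - <<'E'
from arc import *
rep();p=[58.03,-13.14];a=-3.72
for i in range(4):
    r,p,a=rows(a,.06,p0=p);print(r,p,round(a,2))
from h import *
s=manip.get_image('side')[:,:,::-1];cv2.imwrite('pics/s7_raw.png',s)
cv2.imwrite('pics/c7.png',cv2.resize(s[215:255,225:285],(600,400),interpolation=cv2.INTER_CUBIC))
E
```

```text
t 19.6 ang 2.642 r 4.39 z 0.2428 F [-4.6 -9.   6.2] rad -0.31 resist 10.05 qd 0.05 w 0.017755132451038894
[0, 0.16, 0.22, 0, 0, 0, 0.16, 0.21, 0, 0, 0, 0.18, 0.2, 0, 0, 0, 0.19, 0.2, 0, 0, 0, 0.21, 0.17, 0, 0, 0, 0.21, 0.17, 0, 0, 0, 0.22, 0.15, 0, 0, 0, 0.23, 0.14, 0, 0, 0, 0.24, 0.13, 0, 0, 0, 0.25, 0.11, 0, 0] [60.08, -11.44] -4.32
[0, 0.25, 0.09, 0, 0, 0, 0.26, 0.08, 0, 0, 0, 0.26, 0.07, 0, 0, 0, 0.27, 0.05, 0, 0, 0, 0.26, 0.03, 0, 0, 0, 0.27, 0.02, 0, 0, 0, 0.27, 0, 0, 0, 0, 0.27, -0.02, 0, 0, 0, 0.27, -0.03, 0, 0, 0, 0.27, -0.05, 0, 0] [62.73, -11.2] -4.92
[0, 0.26, -0.06, 0, 0, 0, 0.26, -0.08, 0, 0, 0, 0.25, -0.09, 0, 0, 0, 0.25, -0.11, 0, 0, 0, 0.24, -0.13, 0, 0, 0, 0.23, -0.14, 0, 0, 0, 0.22, -0.15, 0, 0, 0, 0.22, -0.16, 0, 0, 0, 0.2, -0.18, 0, 0, 0, 0.19, -0.19, 0, 0] [65.05, -12.49] -5.52
[0, 0.18, -0.2, 0, 0, 0, 0.17, -0.21, 0, 0, 0, 0.16, -0.22, 0, 0, 0, 0.14, -0.23, 0, 0, 0, 0.13, -0.24, 0, 0, 0, 0.11, -0.24, 0, 0, 0, 0.1, -0.26, 0, 0, 0, 0.08, -0.25, 0, 0, 0, 0.07, -0.26, 0, 0, 0, 0.05, -0.27, 0, 0] [66.24, -14.87] -6.12
```

View pics/c7.png

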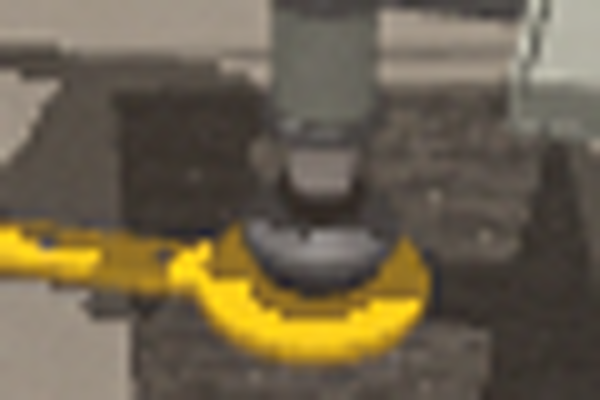

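The foot is coming down centred over the disc (x≈318 against 315), with some gap left.

Request:
carry_out(moves=[0,0.16,0.22,0,0,0,0.16,0.21,0,0,0,0.18,0.2,0,0,0,0.19,0.2,0,0,0,0.21,0.17,0,0,0,0.21,0.17,0,0,0,0.22,0.15,0,0,0,0.23,0.14,0,0,0,0.24,0.13,0,0,0,0.25,0.11,0,0])

```text
clock: 20.65
position: [0.5981, -0.1167, 0.2428]
ee_rot: [-0.002, 0.114, 0.993, -0.003]
contact_force: [-7.4, -5.8, 8.3]
width: 0.018
```

```bash
python3 -c "
from arc import *;rep()"
```

```text
t 20.65 ang 2.04 r 4.4 z 0.2428 F [-7.4 -5.8  8.3] rad -1.87 resist 9.2 qd 0.05 w 0.01801443221256554
```

Request:
carry_out(moves=[0,0.25,0.09,0,0,0,0.26,0.08,0,0,0,0.26,0.07,0,0,0,0.27,0.05,0,0,0,0.26,0.03,0,0,0,0.27,0.02,0,0,0,0.27,0,0,0,0,0.27,-0.02,0,0,0,0.27,-0.03,0,0,0,0.27,-0.05,0,0])

```text
clock: 21.65
position: [0.6223, -0.1118, 0.2427]
ee_rot: [-0.005, 0.114, 0.994, -0.001]
contact_force: [-13.2, -0.3, 10.3]
width: 0.0182
```

```bash
python3 -c "
from arc import *;rep()"
```

```text
t 21.65 ang 1.474 r 4.44 z 0.2427 F [-13.2  -0.3  10.3] rad -1.59 resist 13.12 qd 0.06 w 0.018165284045585525
```

Resistance rose to 13.1 N, about 3.2 N over running, so the load is about 23 N. I'll take smaller steps now.

```bash
python3 - <<'E'
from arc import *
print(rows(-4.92,.025,p0=[62.73,-11.2]))
E
```

```text
([0, 0.11, -0.02, 0, 0, 0, 0.11, -0.03, 0, 0, 0, 0.1, -0.03, 0, 0, 0, 0.11, -0.03, 0, 0, 0, 0.11, -0.04, 0, 0, 0, 0.11, -0.03, 0, 0, 0, 0.1, -0.05, 0, 0, 0, 0.1, -0.04, 0, 0, 0, 0.11, -0.04, 0, 0, 0, 0.1, -0.05, 0, 0], [63.79, -11.56], -5.17)
```

Request:
carry_out(moves=[0,0.11,-0.02,0,0,0,0.11,-0.03,0,0,0,0.1,-0.03,0,0,0,0.11,-0.03,0,0,0,0.11,-0.04,0,0,0,0.11,-0.03,0,0,0,0.1,-0.05,0,0,0,0.1,-0.04,0,0,0,0.11,-0.04,0,0,0,0.1,-0.05,0,0])

```text
clock: 22.65
position: [0.6319, -0.1135, 0.2427]
ee_rot: [-0.006, 0.113, 0.994, 0.001]
contact_force: [-13.9, 2.4, 11.4]
width: 0.0178
```

```bash
python3 - <<'E'
from arc import *
rep()
print(rows(-5.17,.02,p0=[63.79,-11.56]))
E
```

```text
t 22.65 ang 1.255 r 4.47 z 0.2427 F [-13.9   2.4  11.4] rad -2.01 resist 13.92 qd 0.02 w 0.017771443472081042
([0, 0.08, -0.04, 0, 0, 0, 0.08, -0.05, 0, 0, 0, 0.08, -0.04, 0, 0, 0, 0.07, -0.04, 0, 0, 0, 0.08, -0.05, 0, 0, 0, 0.08, -0.05, 0, 0, 0, 0.07, -0.05, 0, 0, 0, 0.08, -0.05, 0, 0, 0, 0.07, -0.05, 0, 0, 0, 0.07, -0.06, 0, 0], [64.55, -12.04], -5.37)
```

Request:
carry_out(moves=[0,0.08,-0.04,0,0,0,0.08,-0.05,0,0,0,0.04,-0.02,0,0,0,0.04,-0.02,0,0,0,0.04,-0.02,0,0,0,0.04,-0.02,0,0,0,0.03,-0.02,0,0,0,0.03,-0.02,0,0,0,0.04,-0.02,0,0,0,0.04,-0.02,0,0])

```text
clock: 23.65
position: [0.6362, -0.1151, 0.2426]
ee_rot: [-0.007, 0.113, 0.994, 0.002]
contact_force: [-15.0, 4.6, 11.6]
width: 0.0177
```

```bash
python3 - <<'E'
from arc import *
rep()
from h import *
s=manip.get_image('side')[:,:,::-1];cv2.imwrite('pics/s8_raw.png',s)
cv2.imwrite('pics/c8.png',cv2.resize(s[215:255,225:285],(600,400),interpolation=cv2.INTER_CUBIC))
rep()
E
```

```text
t 23.65 ang 1.153 r 4.48 z 0.2426 F [-15.    4.6  11.6] rad -1.86 resist 15.59 qd 0.01 w 0.017654877242576604
t 23.7 ang 1.15 r 4.48 z 0.2427 F [-14.1   4.1  10.8] rad -2.04 resist 14.5 qd 0.0 w 0.017608443378355248
```

View pics/c8.png

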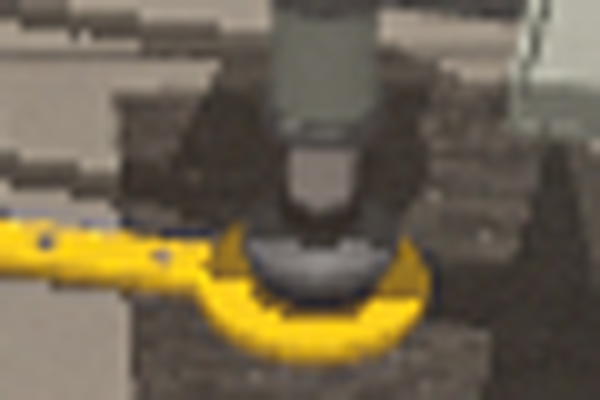

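The foot is on the plate, centred. Effort is 15.6 N against about 9.9 N running, a rise of 5.7 N or about 43 N of load. I'll release and rise.

Request:
carry_out(moves=[0,0,0,0,0,50,0,0,0,0,50,0,0,0,0,50,0,0,0,0,50,0,0,0,0,50,0,0,0,0,50,0,0,1,0,50,0,0,2,0,50,0,0,3,0,50,0,0,3,0])

```text
clock: 24.7
position: [0.6424, -0.1178, 0.3332]
ee_rot: [-0.0, 0.114, 0.994, 0.0]
contact_force: [0.4, -0.2, 0.3]
width: 0.043
```

Request:
carry_out(moves=[50,-2,0,2,0,50,-4,0,0,0,50,-4,0,0,0,50,-4,0,0,0,50,-4,0,0,0,50,-4,0,0,0,50,-2,0,0,0,50,0,0,0,0,50,0,0,0,0,50,0,0,0,0])

```text
clock: 25.7
position: [0.4037, -0.1181, 0.3521]
ee_rot: [0.001, 0.114, 0.994, 0.0]
contact_force: [1.1, -0.0, -0.6]
width: 0.043
```

```bash
python3 - <<'E'
from h import *
st=manip.get_state();print(st['position'],st['contact_force'],st['clock'])
t=manip.get_image('top')[:,:,::-1];s=manip.get_image('side')[:,:,::-1]
r=lambda i,x,y,w,h,W,H:cv2.resize(i[y:y+h,x:x+w],(W,H),interpolation=cv2.INTER_CUBIC)
cv2.imwrite('pics/c9.png',np.hstack([r(t,245,110,80,120,400,600),r(s,205,160,80,120,400,600)]))
E
```

```text
[ 0.40370408 -0.11809876  0.35210379] [ 1.11230547 -0.02554138 -0.59119495] 25.7
```

View pics/c9.png

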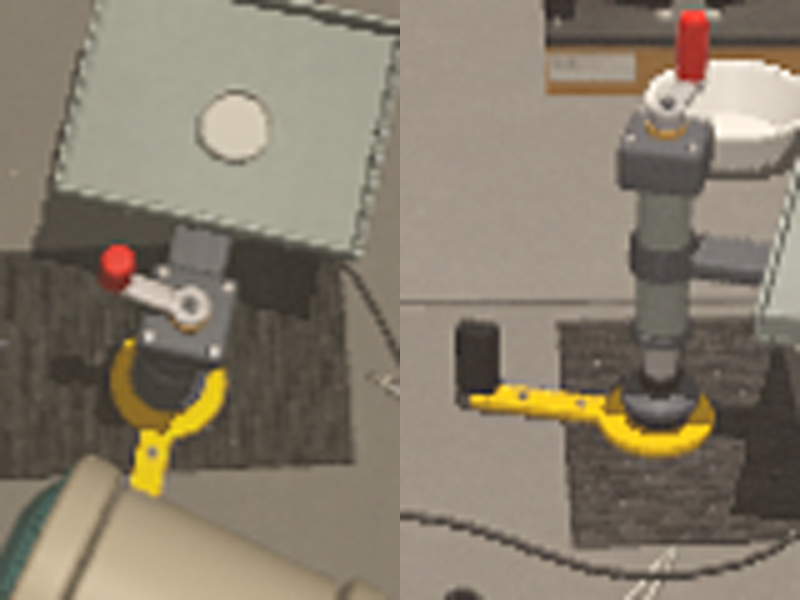

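The plate is centred and flat under the foot, the knob is released at about 1.15 rad, the dish is unmoved and the robot is clear. Handing in.

```bash
python3 -c "
from rig import manip
print(manip.sign_off())"
```

```text
the job is handed in; nothing more can be done
None
```

I set the yellow plate under the leg with its grip towards the robot. I then wound the crank clockwise by about 5.2 rad (0.8 turn) until the foot stood on the plate. The job was handed in at about 26 s of the 72 s allowed.

- **Load:** the knob effort rose from about 9.9 N running (readings 9.2 to 10.4) to 15.6 N while still turning. That is a rise of about 5.7 N, or roughly 43 N on the foot.
- **Disagreement:** one reading before that, taken at a slower speed, gave only 13.9 N where the crank angle suggested about 15 N. The angle also only shows that the load stayed below about 64 N. The load is therefore an estimate from the knob, accurate to perhaps 8 N.
- **Position:** the final top and side pictures show the plate flat on the mat. The disc is centred under the foot to within about 2–3 mm.
- **Clear of the work:** the gripper is open and away from everything, and the last force reading was close to zero. The dish looked unmoved in the last pictures. The loupe and syringe were last seen in place in the wrist picture taken before winding, and the arm never went near them.

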